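# Humidity check through the probe slot of a mosaic's conditioning box

## Task

Check the air in the mosaic's conditioning box: turn the orange-winged bayonet plug on the lid about a quarter turn anticlockwise (seen from above) until its ears are clear of the claws, lift it off and set it down flat in the blue tray. Then take the yellow hygrometer from its stand, lower its blade upright through the slot that the plug covered until the red band is level with the slot's mouth, and finish holding it still there: the program ends with the meter in the gripper, band at the slot, the blade neither forced nor touching the mosaic below. Drop nothing, and leave everything else on the bench where it is.

Things in the scene. Friction and masses are not known exactly. Their poses are not given: they have to be found in the camera images.
- case: conditioning box, grey tub 300 x 300 mm with a clear lid in an aluminium frame, lid top 108 mm high; fixed, but placed and turned anew each time. Origin at the centre of its underside, z up. The probe port on the lid, centred 30 mm towards its -x and 70 mm towards its -y, is an aluminium plate 104 (x) x 84 (y) x 12 mm with the slot in its middle and two steel claws
- slot (a point): centre of the slot's mouth, on the port plate's top face, 120 mm above the bench. The slot is 22 mm long along this point's x axis (the box's x), 7 mm wide along y, 12 mm deep, with a 3 mm bevel round its mouth within that depth; below it is open space down to the mosaic. z up. Covered by the plug at first
- claw (a point): top of one of the port's two steel claws, 37 mm from the slot's centre on the box's +x side and 12 mm above the port plate; its twin is opposite, on the -x side. Each is 34 mm wide (y), starts 30 mm from the slot's centre, and is closed at its clockwise end (seen from above)
- plug_grip (a point): loose bayonet plug, about 80 g: black disc 56 mm across and 8 mm thick, and on top an orange wing 50 mm long (x), 14 mm thick (y), from 8 to 36 mm above the plug's underside, which lies on the port plate. This point is the wing's centre, on the plug's axis, 22 mm above the underside; x runs along the wing, z up
- plug_ear (a point): top of one of the plug's two ears, 33 mm from its axis along +x, 5 mm above its underside; twin at -x. Ears are 16 mm wide and reach 37 mm out. At the start they sit under the claws (wing within 0.15 rad of the box's x) and the plug cannot be lifted; it turns easily anticlockwise from above. From 0.7 to 1.9 rad off the box's x axis the ears are clear and it lifts straight off
- tray: blue parts tray, 135 (x) x 115 (y) mm outside, walls 4 mm thick and 16 mm high, floor 4 mm thick; fixed. Origin at the centre of its underside
- stand: grey bench stand for the meter, foot 110 x 80 mm, fixed; its top, 100 mm high, 80 x 60 mm, has a wide slot 28 (x) x 12 (y) mm in which the meter's blade hangs. Origin at the centre of its underside, z up
- meter_grip (a point): loose handheld hygrometer with a flat blade, about 0.17 kg, upright in the stand. The yellow handle is 38 (x) x 24 (y) x 95 mm (z); this point is on its axis, 55 mm above its lower end (shoulder) and 40 mm below its top. The shoulder rests on the stand, 100 mm above the bench. z up, away from the blade; x along the blade's width
- meter_mark (a point): centre of the red band on the blade, 30 mm below the handle's lower end and 85 mm below meter_grip; the band is 12 mm high. The blade is steel, 20 mm wide (x) and 5 mm thick (y); its last 10 mm are narrowed to 14 x 3.5 mm. Same axes as meter_grip
- meter_tip (a point): lower end of the blade, 90 mm below the handle, 60 mm below the middle of the red band, 145 mm below meter_grip
- mosaic: the old mosaic panel lying inside the box, fixed; origin at the centre of its underside, its top 28 mm above that and 76 mm below the slot's mouth. Must not be touched
- dish: bystander: loose white dish of sorted stone cubes, 96 mm across, 24 mm high; origin at the centre of its underside
- brush_pot: bystander: glass pot of brushes, 72 mm across, 90 mm high, brushes to 0.20 m; origin at the centre of its underside
- fragment: bystander: loose piece of mosaic 85 x 60 x 24 mm; origin at the centre of its underside
- adhesive: bystander: white bottle with red cap, 48 mm across, 110 mm high; origin at the centre of its underside
- jar: bystander: amber jar, 60 mm across, 75 mm high; origin at the centre of its underside
- tweezers: bystander: steel tweezers lying flat, 125 mm long along x; origin near the middle, on the bench
- spatula: bystander: spatula lying along x, 190 mm long; origin on the bench
Mind the look-alikes: they are no part of the job. What is shaped like the part that bears meter_grip but green or purple is not meant.

How it is judged:
On the way, in this order (a step that is already met when the one before it is completed fails the run):
1. the plug is turned anticlockwise, still on the port, until its ears are clear of the claws (angle between the x axis of plug_grip and the x axis of slot, either way round above 0.65 rad and z of plug_grip in the frame of slot below 0.032 m and horizontal distance between plug_grip and slot below 0.012 m), for 0.05 s.
2. the plug stands in the tray, let go (contact force between plug and tray above 0.2 N and contact force between plug and the fingers below 0.05 N and horizontal distance between plug_grip and tray below 0.045 m and angle between plug_grip's own z axis and vertical below 0.15 rad), for 0.2 s.
3. the meter is lifted from its stand in the gripper (contact force between meter and the fingers above 1 N and contact force between meter and stand below 0.05 N and z of meter_tip in the frame of stand above 0.1 m), for 0.1 s.
At the end, for the whole second after the job is handed in: Gripper holds the meter (over 1 N), still, upright within 0.12 rad, blade in the slot: red band's middle within 8 mm of the mouth's height and 4 mm of its centre, under 15 N on the box, none on the mosaic. Plug let go, flat and at rest in the tray within 45 mm of its centre (z of meter_mark in the frame of slot between -0.008 and 0.008 m and horizontal distance between meter_mark and slot below 0.004 m and horizontal distance between meter_tip and slot below 0.009 m and angle between the x axis of meter_mark and the x axis of slot, either way round below 0.25 rad and angle between meter_mark's own z axis and vertical below 0.12 rad and contact force between meter and the fingers above 1 N and contact force between meter and case below 15 N and contact force between meter and mosaic below 0.1 N and linear speed of each of meter, plug below 0.02 m/s and contact force between plug and tray above 0.2 N and horizontal distance between plug_grip and tray below 0.045 m and angle between plug_grip's own z axis and vertical below 0.15 rad); the arm keeps its last pose, push and grip.
It fails at once if the meter or the plug touches the mosaic (contact force between any of meter, plug and mosaic above 0.3 N).
It fails at once if the blade is forced on the port (over 40 N) (contact force between meter and case above 40 N).
It fails at once if the plug or the meter is dropped (moves over 0.7 m/s with no finger on it) ((linear speed of plug above 0.7 m/s and contact force between plug and the fingers below 0.01 N) or (linear speed of meter above 0.7 m/s and contact force between meter and the fingers below 0.01 N)).
It fails at once if a bystander is moved by more than 25 mm (distance of any of dish, brush_pot, fragment, adhesive, jar, tweezers, spatula from where it was at the start of the episode above 0.025 m).
It also fails if it takes over 61 s, if anything falls off the work surface, if the arm or the gripper's body presses on something with over 40 N, if the wrist force passes 120 N, or if a joint passes its speed limit or range.

## Robot

A 6-joint arm with a two-finger parallel gripper is mounted at the origin on the work surface. World frame = base frame: x ahead of the robot, y to its left, z up, the work surface at z = 0. Lengths are in m, angles in rad, forces in N, time in s.
With the tool pointing down it reaches from about 0.425 to 0.95 m from the base axis. Payload 3.5 kg.
Tool frame: the origin (TCP) lies on the centre line of the jaws, within the pads' length; the fingertips stand 17 mm ahead of it and the grasp point (between the pads) lies 2 mm behind it; z points along the fingers, y is the line along which they close (so a half turn about z gives the same grasp; the last joint's range is limited). The gripper opens to 85 mm and grips with 20 to 120 N. Pads are 22 mm wide; open, the fingers measure 114 mm over their backs; the gripper's body (76 mm by 85 mm) begins 54 mm behind the grasp point. The pads swing forward as they close: fully open they stand 13 mm farther back than shut.
Start: joints at [-1.497, 0.286, 1.577, -0, 1.279, -0.15], TCP at [0.15, -0.658, 0.248] pointing down, gripper open.
Joint ranges: [-2.77, 2.77], [-0.9, 2.22], [0.21, 2.48], [-1.53, 4.67], [0.24, 2.81], [-2.84, 2.84]. Speed limits (rad/s): [2.79, 2.79, 3.14, 3.14, 3.14, 3.14].

## Interface

Orientations are given as a unit quaternion [x, y, z, w].
In Python, from plant import ctrl gives the robot as it stands. The module is installed in compiled form; this text tells all that it offers.
- The arm moves only by the tool drive_tool, never from a script. Its argument "moves" is a list of rows, each a list of 3 entries, a list of its own where there are three numbers: the turn, a rotation vector about the tool's x, y, z in rad, then the shift along the tool's x, y, z in m, then the finger opening in m, from 0 to 0.0854. A call has 1 to 5 rows; each row shifts and turns the commanded pose from where the row before left it, along the tool's axes as they then stand; what a row does not reach is not made up. A row lasts 1/8 s, in which the tool goes at most 62.5 mm and 10.7 degrees, less where a joint would pass 70% of its speed; a pose out of reach is approached as far as the arm can. A call with a gripper value outside its range is refused whole. The fingers move at their own pace and stop on an object; "grip_force" is the grip in N (left out, the last holds). Time passes only in rows, so rows that do not move let the fingers close. It gives the time, the measured TCP pose, the force, the opening and the grip force at its end, in the units of the state.
- ctrl.get_state(): the state, without advancing time (a new reading comes with each control period).
- ctrl.read_camera(name): name is "side" or "top" or "wrist"; returns a dict with "image" (420x560x3 uint8, red, green, blue), "fx", "fy", "cx", "cy" (pixels), "R" (3x3) and "t" (3): a world point X has camera coordinates R X + t. Camera axes: x right, y down, z forward; pixel columns grow to the right and rows downward; lengths in m; the calibration is good to about 2 mm. The wrist camera is an equidistant fisheye: a pixel r from the principal point sees the ray r / f radians off the axis. A picture is of the moment at which its call begins. There is no depth.
- ctrl.sign_off(): hands the job in; it is judged then, once.
The state is a dict: "time": time; "qpos": joint angles; "dq": joint speeds; "joint_efforts": joint torques, N m; "eef_pos": TCP position; "tcp_rot": TCP orientation; "contact_force": force on the tool from outside, world axes, zero at the start; "wrist_torque": the same for the moment, N m; "opening": opening from 0.0 (shut) to 1.0 (fully open); "finger_force": force on a finger pad.
Only numpy, scipy, OpenCV 4.12 (cv2) and the standard library are available. Lean on these libraries where they do the work, as an engineer would, in place of code of your own. Each camera call takes 0.05 s, during which the arm holds its last target. There are 200 camera calls.

## Working session

There is one attempt and no reset: what is moved stays moved. The work goes in short steps, Python scripts to look and compute and a tool call to move; the robot and the scene stay as the last step left them, time stands still between calls to the robot, and variables do not carry over. Pictures are saved under pics/ and viewed, at most 10 in all, crops included, and the job is handed in when it is done.

Besides the shell and the picture viewer there is one more tool, called after "Call:" as name(argument=value, ...) on one line, values as JSON. drive_tool: Moves the arm, as the interface text tells. Its arguments: {"type":"object","properties":{"moves":{"type":"array","items":{"type":"array"}},"grip_force":{"type":"number"}},"required":["moves"]}

```bash
mkdir -p pics
cat > h.py <<'E'
import numpy as np, cv2
from scipy.spatial.transform import Rotation as R
from plant import ctrl
def cam(n,save=None):
    c=ctrl.read_camera(n); c['name']=n
    c['R']=np.array(c['R']); c['t']=np.array(c['t'])
    if save: cv2.imwrite('pics/'+save,cv2.cvtColor(c['image'],cv2.COLOR_RGB2BGR))
    return c
def ray(c,u,v):
    x=(u-c['cx'])/c['fx']; y=(v-c['cy'])/c['fy']
    if c['name']=='wrist':
        r=np.hypot(x,y); s=np.sinc(r/np.pi); d=np.array([x*s,y*s,np.cos(r)])
    else: d=np.array([x,y,1.]); d/=np.linalg.norm(d)
    return -c['R'].T@c['t'], c['R'].T@d
def onz(c,u,v,z):
    o,d=ray(c,u,v); return o+d*(z-o[2])/d[2]
def proj(c,X):
    p=c['R']@np.array(X)+c['t']
    if c['name']=='wrist':
        r=np.hypot(p[0],p[1]); k=np.arctan2(r,p[2])/max(r,1e-9); return np.array([c['cx']+c['fx']*p[0]*k,c['cy']+c['fy']*p[1]*k])
    return np.array([c['cx']+c['fx']*p[0]/p[2],c['cy']+c['fy']*p[1]/p[2]])
def blobs(c,lo,hi,amin=30):
    h=cv2.cvtColor(c['image'],cv2.COLOR_RGB2HSV); m=cv2.inRange(h,np.array(lo),np.array(hi))
    n,l,s,ce=cv2.connectedComponentsWithStats(m)
    out=[]
    for i in range(1,n):
        if s[i,4]>=amin:
            pts=np.argwhere(l==i)[:,::-1].astype(np.float32)
            out.append((int(s[i,4]),ce[i].round(1),cv2.minAreaRect(pts),pts))
    return sorted(out,key=lambda b:-b[0])
E
python3 - <<'E'
from h import *
for n in('top','side','wrist'):
    c=cam(n,n+'0.png'); print(n,c['fx'],c['cx'],c['cy'],(-c['R'].T@c['t']).round(3))
print(ctrl.get_state())
a=[cv2.imread(f'pics/{n}0.png') for n in('top','side')]
E
```

```text
top 537.863581544896 279.85666365164917 208.00281759522701 [ 0.31  -0.112  1.377]
side 440.77285632387617 287.06163772448565 202.4177553492578 [0.404 0.766 0.683]
wrist 325.19226210127806 276.7817394560267 208.25501632086772 [ 0.222 -0.642  0.373]
{'time': 0.15, 'qpos': array([-1.49700549e+00,  2.86995864e-01,  1.57782386e+00,  1.52554580e-05,
        1.27858654e+00, -1.50047632e-01]), 'dq': array([ 0.0008091 , -0.00158319, -0.0063192 ,  0.00100636,  0.00034335,
        0.00090153]), 'joint_efforts': array([-4.83012682e-04, -4.06603932e+01, -2.93142539e+01, -1.63414152e-04,
        3.91586887e-03,  6.14408961e-06]), 'eef_pos': array([ 0.14979831, -0.65768729,  0.24725156]), 'tcp_rot': array([ 9.93743414e-01,  1.11683498e-01,  4.18637634e-05, -9.05868525e-04]), 'contact_force': array([-0.66483995,  0.06747249, -0.08231207]), 'wrist_torque': array([-0.00280878, -0.00914334,  0.00781105]), 'finger_force': 0.0, 'opening': 1.0005559863126054}
```

View pics/top0.png

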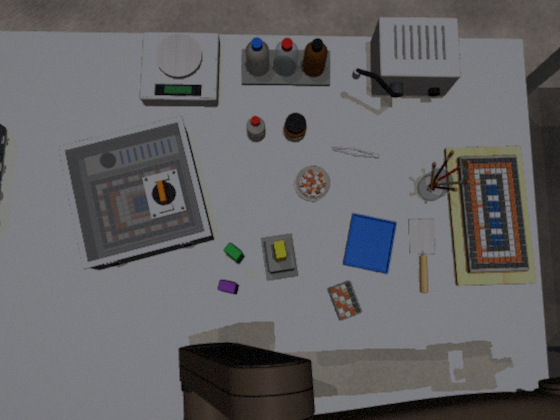

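View pics/side0.png

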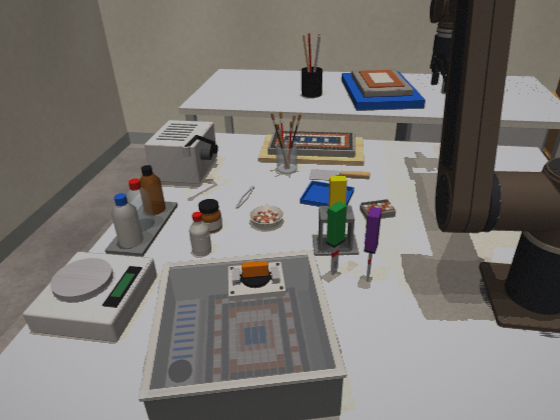

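The top view shows the plug wing at (161,192) on the port plate, the tray at (370,243) and the yellow meter at (280,250) in its stand. The green (234,253) and purple (228,287) decoys stand nearby. The side view agrees.

Run:
```python
from h import *
c=cam('top')
def rep(name,lo,hi,z,k=2,amin=40):
    for a,ce,r,p in blobs(c,lo,hi,amin)[:k]:
        X=onz(c,*r[0],z); b=[onz(c,*q,z)[:2] for q in cv2.boxPoints(r)]
        e=[b[1]-b[0],b[2]-b[1]]
        print(name,a,ce,X.round(3),[(round(float(np.linalg.norm(v)),3),round(float(np.arctan2(v[1],v[0])),3)) for v in e])
rep('orange',(5,180,120),(20,255,255),.156)
rep('blue',(105,180,60),(125,255,255),.016)
rep('yellow',(26,180,120),(34,255,255),.195)
rep('white',(0,0,215),(179,40,255),.12,6,200)
for q in [(62,150),(186,118),(212,230),(80,266)]: print(q,onz(c,*q,.108).round(3))
im=c['image']
cv2.imwrite('pics/crop.png',cv2.cvtColor(np.hstack([cv2.resize(im[160:225,130:195],(400,400),interpolation=2),cv2.resize(im[225:290,250:315],(400,400),interpolation=2)]),4))
```

```text
orange 77 [160.8 190. ] [0.573 0.15  0.156] [(0.009, -1.332), (0.044, -2.882)]
blue 2284 [369.5 243. ] [ 0.471 -0.358  0.016] [(0.134, -0.199), (0.115, -1.75)]
blue 88 [256.2  42.7] [ 1.017 -0.059  0.016] [(0.027, -1.555), (0.026, -3.126)]
yellow 138 [279.9 248.7] [ 0.435 -0.126  0.195] [(0.02, -1.362), (0.034, -2.937)]
(62, 150) [0.68  0.405 0.108]
(186, 118) [0.766 0.107 0.108]
(212, 230) [0.488 0.034 0.108]
(80, 266) [0.399 0.34  0.108]
```

View pics/crop.png

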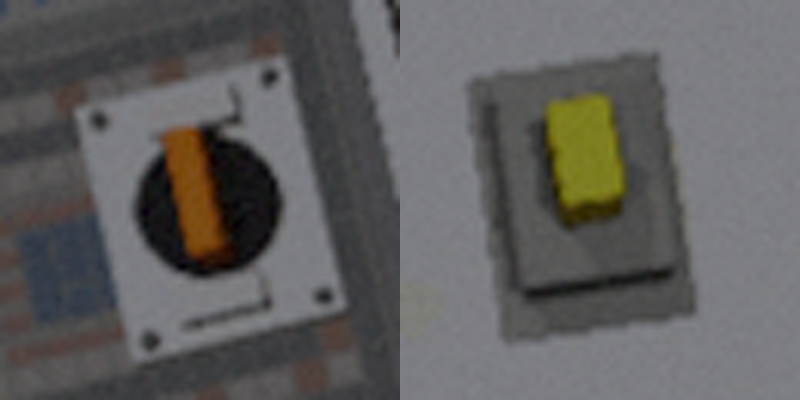

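Call:
drive_tool(moves=[[[0,0,0],[0.055,-0.028,0],0.085],[[0,0,0],[0.055,-0.028,0],0.085],[[0,0,0],[0.055,-0.028,0],0.085],[[0,0,0],[0.055,-0.028,0],0.085],[[0,0,0],[0.055,-0.028,0],0.085]])

```text
time: 0.82
eef_pos: [0.3881, -0.4591, 0.2483]
tcp_rot: [0.994, 0.112, 0.0, 0.0]
contact_force: [1.2, 0.0, -0.7]
opening: 0.993
finger_force: 0.0
```

Call:
drive_tool(moves=[[[0,0,0],[0.04,-0.047,0],0.085],[[0,0,0],[0.04,-0.047,0],0.085],[[0,0,0],[0.04,-0.047,0],0.085],[[0,0,0],[0.04,-0.047,0],0.085],[[0,0,0],[0.04,-0.047,0],0.085]])

```text
time: 1.45
eef_pos: [0.5303, -0.1851, 0.2483]
tcp_rot: [0.994, 0.112, 0.0, 0.0]
contact_force: [0.5, -0.5, -0.3]
opening: 0.994
finger_force: 0.0
```

Call:
drive_tool(moves=[[[0,0,0],[0.02,-0.057,0],0.085],[[0,0,0],[0.02,-0.057,0],0.085],[[0,0,0],[0.02,-0.057,0],0.085],[[0,0,0],[0.02,-0.057,0],0.085],[[0,0,0],[0,0,0],0.085]])

```text
time: 2.08
eef_pos: [0.5568, 0.0567, 0.2481]
tcp_rot: [0.993, 0.115, -0.0, -0.0]
contact_force: [-0.4, 0.1, 0.2]
opening: 0.993
finger_force: 0.0
```

```bash
cat >> h.py <<'E'
def go(target,yaw=None):
    """print the move (tool axes) that brings the TCP to target, tool down, tool x at yaw"""
    s=ctrl.get_state(); T=R.from_quat(s['tcp_rot']); M=T.as_matrix()
    y0=np.arctan2(M[1,0],M[0,0]); yaw=y0 if yaw is None else yaw
    W=R.from_euler('z',yaw)*R.from_euler('x',np.pi)
    print('t',round(s['time'],2),'pos',s['eef_pos'].round(4),'yaw',round(y0,3),'tilt',round(np.arccos(-M[2,2]),4),'F',np.round(s['contact_force'],1),'fing',round(s['finger_force'],1),'open',round(s['opening']*.0854,4),'q',s['qpos'].round(2))
    if target is not None:
        d=np.array(target)-s['eef_pos']
        print('  turn',(T.inv()*W).as_rotvec().round(4),'shift now-axes',(M.T@d).round(4),'new-axes',(W.as_matrix().T@d).round(4))
E
python3 - <<'E'
from h import *
c=cam('wrist','w1.png'); go([.573,.15,.25],.26)
E
```

```text
t 2.12 pos [0.5569 0.0548 0.2481] yaw 0.228 tilt 0.0005 F [ 0.3 -0.7 -0.6] fing 0.0 open 0.0849 q [-0.08  0.03  1.86 -0.    1.25  1.26]
  turn [ 0.0002  0.0005 -0.0322] shift now-axes [ 0.0372 -0.0891 -0.0019] new-axes [ 0.04   -0.0879 -0.0019]
```

View pics/w1.png

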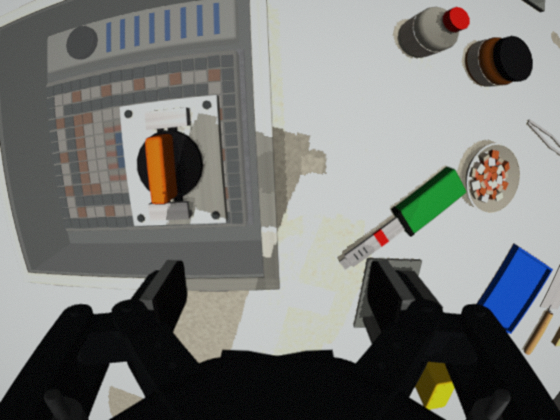

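The wrist view shows the wing at (160,165), plate screws near (127,113), (207,104), (216,214) and (141,218), and the claws at (170,117) and (170,210). The stand foot is partly visible around (390,290).

```bash
cat > port.py <<'E'
from h import *
def screws(c,seeds,z=.12):
    g=cv2.cvtColor(c['image'],cv2.COLOR_RGB2GRAY).astype(float); P=[]
    for u,v in seeds:
        u,v=int(round(u)),int(round(v)); w=g[v-7:v+8,u-7:u+8]; k=np.clip(130-w,0,None)
        n,l,s,ce=cv2.connectedComponentsWithStats((k>0).astype(np.uint8))
        i=min(range(1,n),key=lambda i:np.hypot(*(ce[i]-7))); m=(l==i)*k
        yy,xx=np.mgrid[-7:8,-7:8]; P.append(onz(c,u+(m*xx).sum()/m.sum(),v+(m*yy).sum()/m.sum(),z)[:2])
    return np.array(P)
E
python3 - <<'E'
from port import *
c=cam('wrist')
P=screws(c,[(127,113),(207,104),(216,214),(141,218)]); print(P.round(4),P.mean(0).round(4))
for i in range(4):
    d=P[(i+1)%4]-P[i]; print(np.linalg.norm(d).round(4),np.arctan2(d[1],d[0]).round(3))
a,ce,r,p=blobs(c,(5,180,200),(20,255,255))[0]
print(a,r,onz(c,*r[0],.156).round(4)); b=[onz(c,*q,.156)[:2] for q in cv2.boxPoints(r)]; print(np.round(b,4))
go([*P.mean(0),.25],.26)
E
```

```text
[[0.607  0.1945]
 [0.6254 0.1287]
 [0.5389 0.1043]
 [0.5199 0.1699]] [0.5728 0.1493]
0.0683 -1.299
0.0899 -2.867
0.0684 1.853
0.0905 0.275Traceback (most recent call last):
  File "<stdin>", line 6, in <module>
IndexError: list index out of range
```

Call:
drive_tool(moves=[[[0,0,-0.04],[0,0,0],0.085],[[0,0,0],[0.02,-0.0435,0],0.085],[[0,0,0],[0.02,-0.0435,0],0.085],[[0,0,0],[0,0,0.04],0.085],[[0,0,0],[0,0,0],0.085]])

```text
time: 2.8
eef_pos: [0.571, 0.1459, 0.2044]
tcp_rot: [0.991, 0.131, -0.004, -0.0]
contact_force: [-0.7, -0.9, -0.9]
opening: 0.996
finger_force: 0.0
```

Run:
```python
from h import *
c=cam('wrist','w2.png'); go([.5728,.1493,.151],.27)
```

```text
t 2.85 pos [0.5723 0.1458 0.2067] yaw 0.262 tilt 0.0042 F [ 0.1 -0.6  0.2] fing 0.0 open 0.0853 q [ 0.08  0.14  1.82 -0.    1.18  1.39]
  turn [-0.0005  0.0042 -0.0082] shift now-axes [ 0.0016 -0.0032  0.0557] new-axes [ 0.0014 -0.0032  0.0557]
```

View pics/w2.png

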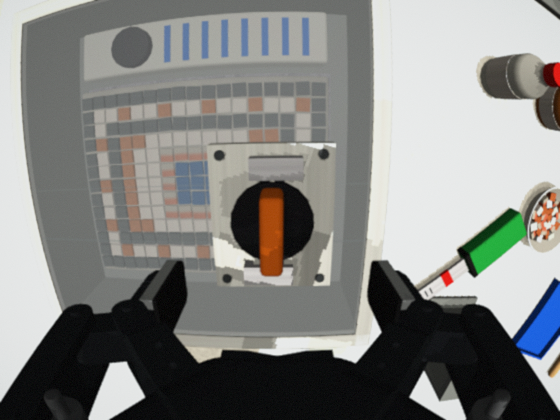

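The wrist view shows the wing at (271,232) lying along the pads' direction and centred between the fingers, with the plate and claws clear.

Call:
drive_tool(moves=[[[0,0,-0.008],[0.0015,-0.003,0.03],0.085],[[0,0,0],[0,0,0.0255],0.085],[[0,0,0],[0,0,0],0.04],[[0,0,0],[0,0,0],0.01],[[0,0,0],[0,0,0],0.005]], grip_force=40)

```text
time: 3.48
eef_pos: [0.575, 0.1504, 0.1551]
tcp_rot: [0.991, 0.135, 0.002, 0.0]
contact_force: [-0.3, 0.8, 0.8]
opening: 0.369
finger_force: 0.0
```

Call:
drive_tool(moves=[[[0,0,0],[0,0,0],0.0],[[0,0,0],[0,0,0],0.0],[[0,0,0],[0,0,0],0.0],[[0,0,0],[0,0,0],0.0]])

```text
time: 3.98
eef_pos: [0.5747, 0.1507, 0.1544]
tcp_rot: [0.991, 0.136, 0.001, 0.0]
contact_force: [-0.4, -0.8, 5.6]
opening: 0.154
finger_force: 41.2
```

```bash
python3 -c "
from h import *
go([.5728,.1493,.151],.27)"
```

```text
t 3.98 pos [0.5747 0.1507 0.1544] yaw 0.272 tilt 0.0026 F [-0.4 -0.8  5.6] fing 41.2 open 0.0131 q [ 0.09  0.2   1.86 -0.    1.08  1.38]
  turn [ 0.0007 -0.0025  0.0019] shift now-axes [-0.0022  0.0009  0.0034] new-axes [-0.0022  0.0009  0.0034]
```

Call:
drive_tool(moves=[[[0,0,-0.17],[0,0,0],0.0],[[0,0,-0.17],[0,0,0],0.0],[[0,0,-0.17],[0,0,0],0.0],[[0,0,-0.17],[0,0,0],0.0],[[0,0,-0.17],[0,0,0],0.0]])

```text
time: 4.6
eef_pos: [0.5746, 0.1511, 0.1544]
tcp_rot: [0.845, 0.534, 0.001, 0.0]
contact_force: [-0.5, 0.6, 5.8]
opening: 0.151
finger_force: 41.3
```

Call:
drive_tool(moves=[[[0,0,-0.17],[0,0,0],0.0],[[0,0,-0.17],[0,0,0],0.0],[[0,0,-0.1],[0,0,0],0.0],[[0,0,0],[0,0,0],0.0],[[0,0,0],[0,0,0],0.0]])

```text
time: 5.22
eef_pos: [0.5743, 0.1506, 0.1544]
tcp_rot: [0.71, 0.704, 0.0, 0.001]
contact_force: [-1.1, -1.0, 6.2]
opening: 0.153
finger_force: 41.4
```

```bash
python3 -c "
from h import *
cam('wrist','w3.png');go([.5728,.1493,.151])"
```

```text
t 5.28 pos [0.5743 0.1506 0.1544] yaw 1.562 tilt 0.0013 F [-2.1 -1.2  7.5] fing 41.4 open 0.0135 q [ 0.09  0.2   1.86 -0.    1.08  0.09]
  turn [0.0012 0.0004 0.    ] shift now-axes [-0.0013 -0.0015  0.0034] new-axes [-0.0013 -0.0015  0.0034]
```

View pics/w3.png

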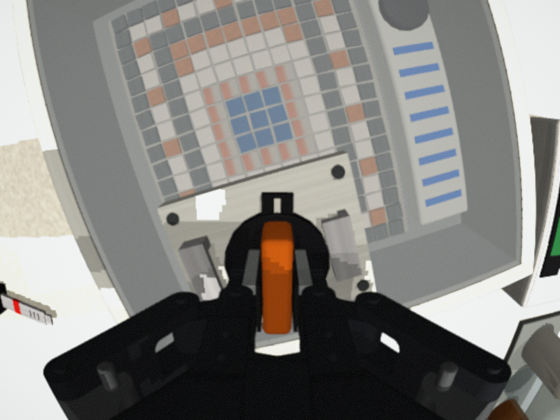

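The plug is turned 1.29 rad, with its ear at (277,205) clear of both claws (about (195,260) and (345,245)). I'll lift it and carry it to the tray.

Call:
drive_tool(moves=[[[0,0,0],[0,0,-0.015],0.0],[[0,0,0],[0,0,-0.04],0.0],[[0,0,0],[0,0,-0.045],0.0],[[0,0,0],[-0.03,-0.006,0],0.0],[[0,0,0],[-0.05,-0.01,0],0.0]], grip_force=50)

```text
time: 5.9
eef_pos: [0.557, 0.0711, 0.2538]
tcp_rot: [0.709, 0.705, 0.001, 0.0]
contact_force: [0.3, -1.1, -1.0]
opening: 0.15
finger_force: 49.1
```

Call:
drive_tool(moves=[[[0,0,0],[-0.05,-0.01,0],0.0],[[0,0,0],[-0.05,-0.01,0],0.0],[[0,0,0],[-0.05,-0.01,0],0.0],[[0,0,0],[-0.05,-0.01,0],0.0],[[0,0,0],[-0.05,-0.01,0],0.0]])

```text
time: 6.52
eef_pos: [0.504, -0.1799, 0.2528]
tcp_rot: [0.71, 0.704, 0.0, -0.0]
contact_force: [0.6, 0.2, -0.3]
opening: 0.146
finger_force: 49.1
```

Call:
drive_tool(moves=[[[0,0,0],[-0.05,-0.01,0],0.0],[[0,0,0],[-0.05,-0.01,0],0.0],[[0,0,0],[-0.05,-0.01,0],0.0],[[0,0,0],[-0.025,-0.005,0],0.0],[[0,0,0],[0,0,0],0.0]])

```text
time: 7.15
eef_pos: [0.4678, -0.3542, 0.2525]
tcp_rot: [0.711, 0.703, 0.0, -0.001]
contact_force: [-0.7, 0.1, 0.3]
opening: 0.154
finger_force: 49.1
```

Run:
```python
from h import *
c=cam('wrist'); go([.471,-.358,.045],1.562)
c=cam('top','t3.png')
for a,ce,r,p in blobs(c,(105,180,60),(125,255,255),300)[:2]: print(a,ce)
for b in blobs(c,(5,180,60),(20,255,255),20)[:4]: print(b[0],b[1],onz(c,*b[1],.27).round(3))
```

```text
t 7.2 pos [ 0.4681 -0.353   0.2525] yaw 1.561 tilt 0.0017 F [-0.3 -0.1 -1.1] fing 49.1 open 0.0127 q [-0.82  0.09  1.8   0.    1.26 -0.81]
  turn [-0.0004 -0.0017 -0.001 ] shift now-axes [-0.0053  0.003   0.2075] new-axes [-0.005   0.0029  0.2075]
54 [315.6  51.9] [ 0.865 -0.201  0.27 ]
31 [293.8 133.8] [ 0.675 -0.153  0.27 ]
```

Call:
drive_tool(moves=[[[0,0,0],[-0.005,0.003,0.05],0.0],[[0,0,0],[0,0,0.055],0.0],[[0,0,0],[0,0,0.055],0.0],[[0,0,0],[0,0,0.035],0.0],[[0,0,0],[0,0,0.01],0.0]])

```text
time: 7.88
eef_pos: [0.4704, -0.3552, 0.0451]
tcp_rot: [0.71, 0.705, 0.0, -0.003]
contact_force: [0.3, 0.3, -0.8]
opening: 0.152
finger_force: 49.0
```

Call:
drive_tool(moves=[[[0,0,0],[0,0,0.004],0.0],[[0,0,0],[0,0,0],0.0],[[0,0,0],[0,0,0.003],0.0],[[0,0,0],[0,0,0],0.0]])

```text
time: 8.38
eef_pos: [0.4715, -0.3587, 0.0416]
tcp_rot: [0.71, 0.704, 0.0, 0.001]
contact_force: [0.7, 0.6, -1.3]
opening: 0.148
finger_force: 49.0
```

Run:
```python
from h import *
cam('wrist','w4.png'); go([.471,-.358,.0384],1.562)
```

```text
t 8.43 pos [ 0.4714 -0.3587  0.0415] yaw 1.562 tilt 0.001 F [-0.5  0.3 -0.6] fing 49.0 open 0.013 q [-0.82  0.36  1.9   0.    0.88 -0.81]
  turn [ 0.0007  0.0007 -0.0003] shift now-axes [ 0.0007 -0.0004  0.0031] new-axes [ 0.0007 -0.0004  0.0031]
```

View pics/w4.png

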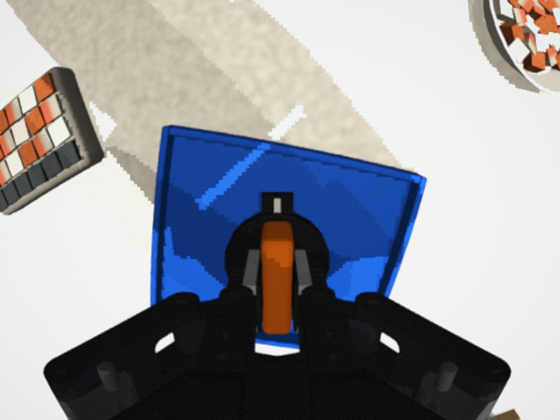

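The plug (277,265) is over the tray floor, a few mm short of contact. I'll lower it the rest of the way until it presses.

Call:
drive_tool(moves=[[[0,0,0],[0,0,0.002],0.0],[[0,0,0],[0,0,0.0015],0.0],[[0,0,0],[0,0,0.0],0.0],[[0,0,0],[0,0,0.0],0.0]], grip_force=30)

```text
time: 8.93
eef_pos: [0.4713, -0.3587, 0.0385]
tcp_rot: [0.71, 0.704, -0.0, -0.0]
contact_force: [-1.8, 1.4, 4.8]
opening: 0.151
finger_force: 49.9
```

Contact (4.8 N). Release, then lift.

Call:
drive_tool(moves=[[[0,0,0],[0,0,0],0.025],[[0,0,0],[0,0,0],0.045],[[0,0,0],[0,0,0],0.05],[[0,0,0],[0,0,0],0.05],[[0,0,0],[0,0,0],0.05]])

```text
time: 9.55
eef_pos: [0.4712, -0.3584, 0.0372]
tcp_rot: [0.71, 0.704, -0.0, -0.0]
contact_force: [0.3, 0.8, -0.4]
opening: 0.583
finger_force: 0.0
```

Call:
drive_tool(moves=[[[0,0,0],[0,0,-0.02],0.05],[[0,0,0],[0,0,-0.06],0.05],[[0,0,0],[0,0,-0.06],0.05],[[0,0,0],[0,0,-0.06],0.085],[[0,0,0],[0,0,-0.06],0.085]])

```text
time: 10.18
eef_pos: [0.471, -0.3581, 0.3013]
tcp_rot: [0.71, 0.704, -0.0, 0.001]
contact_force: [0.3, -0.1, 0.8]
opening: 0.977
finger_force: 0.0
```

Run:
```python
from h import *
c=cam('wrist','w5.png'); go([.435,-.126,.30],.205)
print([ (b[0],b[1]) for b in blobs(c,(5,150,80),(20,255,255),60)[:5]])
for z in (.195,.1):print(proj(c,[.435,-.126,z]))
```

```text
t 10.22 pos [ 0.4735 -0.3606  0.3122] yaw 1.562 tilt 0.0188 F [ 1.4 -1.4  6.6] fing 0.0 open 0.0849 q [-0.82  0.06  1.72 -0.    1.34 -0.81]
  turn [0.0201 0.0027 1.3571] shift now-axes [ 0.2344 -0.0406  0.0085] new-axes [ 0.0101 -0.2375  0.0122]
[(396, array([276.5, 177.4])), (279, array([396. ,  60.6])), (276, array([345.1, 346.4])), (98, array([175.9, 112.2])), (98, array([149.4, 125.3]))]
[224.42118577 -79.43263233]
[237.62865927 -32.22521727]
```

View pics/w5.png

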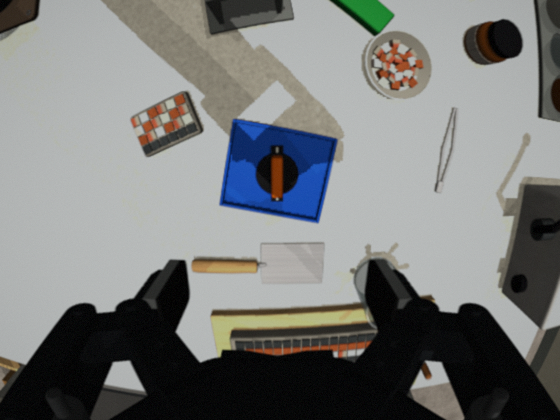

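The plug stands flat in the tray at (277,174). Next I'll turn the gripper and move over the meter.

Call:
drive_tool(moves=[[[0,0,0.17],[0,0,0],0.085],[[0,0,0.17],[0,0,0],0.085],[[0,0,0.17],[0,0,0],0.085],[[0,0,0.17],[0,0,0],0.085],[[0,0,0.17],[0,0,0],0.085]])

```text
time: 10.85
eef_pos: [0.4711, -0.3583, 0.2987]
tcp_rot: [0.938, 0.346, 0.0, 0.001]
contact_force: [-0.4, -0.3, 0.3]
opening: 0.991
finger_force: 0.0
```

Call:
drive_tool(moves=[[[0,0,0.17],[0,0,0],0.085],[[0,0,0.17],[0,0,0],0.085],[[0,0,0.167],[0,0,0],0.085],[[0,0,0],[0,-0.05,0],0.085],[[0,0,0],[0,-0.05,0],0.085]])

```text
time: 11.48
eef_pos: [0.4504, -0.2596, 0.2983]
tcp_rot: [0.995, 0.102, 0.001, 0.0]
contact_force: [0.4, 0.7, 0.1]
opening: 0.997
finger_force: 0.0
```

Call:
drive_tool(moves=[[[0,0,0],[0,-0.05,0],0.085],[[0,0,0],[0,-0.05,0],0.085],[[0,0,0],[0,-0.025,0],0.085],[[0,0,0],[0,0,0],0.085],[[0,0,0],[0,0,0],0.085]])

```text
time: 12.1
eef_pos: [0.4256, -0.1386, 0.2982]
tcp_rot: [0.995, 0.102, 0.001, 0.001]
contact_force: [-1.4, 0.3, -0.2]
opening: 0.992
finger_force: 0.0
```

Run:
```python
from h import *
c=cam('wrist','w6.png'); go([.435,-.126,.30],.205)
for b in blobs(c,(24,150,60),(36,255,255),100)[:4]:
    print(b[0],b[1],[(x,onz(c,*x,.195).round(4)) for x in cv2.boxPoints(b[2]).round(1)])
```

```text
t 12.15 pos [ 0.4256 -0.1389  0.2979] yaw 0.204 tilt 0.0011 F [ 0.5  0.1 -0.2] fing 0.0 open 0.0853 q [-0.54 -0.28  2.05 -0.    1.37  0.82]
  turn [ 0.0009 -0.0006 -0.0008] shift now-axes [ 0.0118 -0.0107 -0.0021] new-axes [ 0.0118 -0.0107 -0.0021]
1815 [263.9 191.8] [(array([248., 159.], dtype=float32), array([ 0.4633, -0.1108,  0.195 ])), (array([279., 159.], dtype=float32), array([ 0.4677, -0.1324,  0.195 ])), (array([279., 222.], dtype=float32), array([ 0.4216, -0.1421,  0.195 ])), (array([248., 222.], dtype=float32), array([ 0.4168, -0.1194,  0.195 ]))]
```

View pics/w6.png

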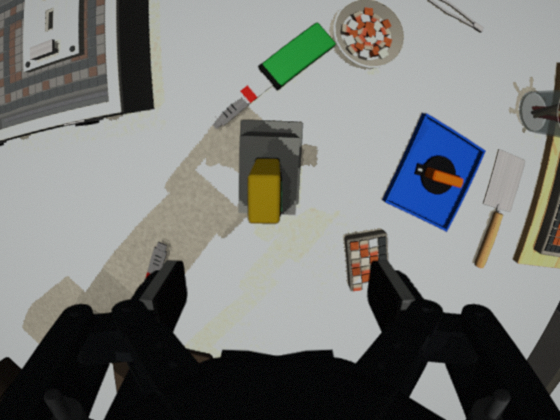

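The yellow meter (248–280, 159–222) stands in the stand. Its top face is the lower part, centred near (264,200), and the slot is open at (50,20). The plug lies flat in the tray. Descending to grasp.

Call:
drive_tool(moves=[[[0,0,0],[0.0137,-0.0098,0],0.085],[[0,0,0],[0,0,0.04],0.085],[[0,0,0],[0,0,0.05],0.085],[[0,0,0],[0,0,0.04],0.085],[[0,0,0],[0,0,0.015],0.085]])

```text
time: 12.78
eef_pos: [0.4359, -0.1249, 0.1495]
tcp_rot: [0.995, 0.102, -0.002, -0.002]
contact_force: [-0.8, -0.3, 0.4]
opening: 0.994
finger_force: 0.0
```

Call:
drive_tool(moves=[[[0,0,0],[0,0,0],0.06],[[0,0,0],[0,0,0],0.035],[[0,0,0],[0,0,0],0.01],[[0,0,0],[0,0,0],0.0],[[0,0,0],[0,0,0],0.0]], grip_force=50)

```text
time: 13.4
eef_pos: [0.4379, -0.1263, 0.1541]
tcp_rot: [0.995, 0.102, 0.001, 0.001]
contact_force: [-0.3, 1.1, 6.2]
opening: 0.278
finger_force: 50.1
```

Run:
```python
from h import *
c=cam('wrist','w7.png'); go([.437,-.1265,.153],.205)
```

```text
t 13.45 pos [ 0.4379 -0.1263  0.1541] yaw 0.205 tilt 0.0034 F [ 0.7 -0.4  5.6] fing 50.1 open 0.0235 q [-0.5  -0.11  2.18  0.    1.06  0.86]
  turn [ 0.0021 -0.0027 -0.0003] shift now-axes [-0.001   0.      0.0011] new-axes [-0.001   0.      0.0011]
```

View pics/w7.png

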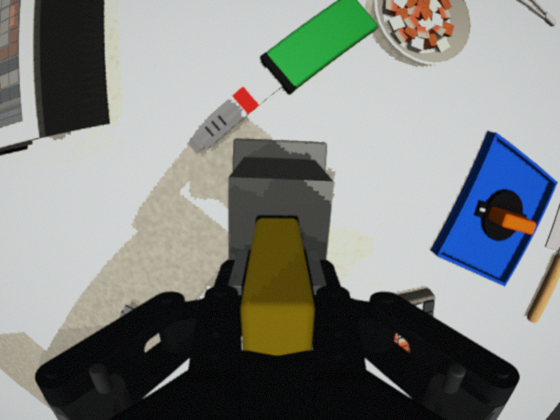

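The handle is gripped centrally. Its front shoulder edge is at row 217 (cols 257–300) and the front edge of its top face is at about row 303. I'll lift it and measure its offset in the jaws.

Call:
drive_tool(moves=[[[0,0,0],[0,0,-0.01],0.0],[[0,0,0],[0,0,-0.03],0.0],[[0,0,0],[0,0,-0.05],0.0],[[0,0,0],[0,0,-0.05],0.0],[[0,0,0],[0,0,-0.03],0.0]], grip_force=70)

```text
time: 14.08
eef_pos: [0.4369, -0.1257, 0.325]
tcp_rot: [0.995, 0.102, 0.001, 0.001]
contact_force: [0.3, -0.5, -1.2]
opening: 0.271
finger_force: 69.2
```

Call:
drive_tool(moves=[[[0,0,0],[0,0,0],0.0],[[0,0,0],[0,0,0],0.0]])

```text
time: 14.32
eef_pos: [0.436, -0.1253, 0.3201]
tcp_rot: [0.995, 0.102, -0.001, -0.001]
contact_force: [0.4, -0.5, -2.2]
opening: 0.276
finger_force: 69.2
```

Run:
```python
from h import *
c=cam('wrist'); s=ctrl.get_state(); go([.5728,.1493,.324],.275)
M=R.from_quat(s['tcp_rot']).as_matrix(); p=s['eef_pos']
h=cv2.cvtColor(c['image'],cv2.COLOR_RGB2HSV)
m=cv2.inRange(h,(22,120,40),(38,255,255))[:,200:360]
rows=np.where(m.sum(1)>5*255)[0]; r0,r1=rows.min(),rows.max()
cols=[(r,np.where(m[r])[0].min()+200,np.where(m[r])[0].max()+200) for r in range(r0,r1,12)]
print(r0,r1,cols)
col=h[r0:r1,278,2].astype(int); print(col[::4])
k=r0+20+int(np.argmax(np.abs(np.diff(cv2.GaussianBlur(h[:,276:281,2].astype(np.float32),(1,5),0).mean(1)))[r0+20:r1-10]))
print('top front edge row',k)
for nm,r,dz in(('shoulder front',r0,-.0541),('top front',k,.0409),('top back',r1,.0409)):
    print(nm,(M.T@(onz(c,278,r,p[2]+dz)-p)).round(4))
# blade: red band
for b in blobs(c,(0,150,60),(6,255,255),15)[:5]: print('red',b[0],b[1])
cv2.imwrite('pics/w8.png',cv2.cvtColor(c['image'],4))
```

```text
t 14.38 pos [ 0.4358 -0.1252  0.3196] yaw 0.205 tilt 0.0047 F [ 0.1  0.3 -1.1] fing 69.2 open 0.0237 q [-0.5  -0.27  2.01 -0.    1.41  0.86]
  turn [-0.0032  0.0034 -0.0703] shift now-axes [ 0.1899 -0.2409 -0.0043] new-axes [ 0.2063 -0.227  -0.0044]
218 355 [(218, np.int64(260), np.int64(293)), (230, np.int64(256), np.int64(298)), (242, np.int64(253), np.int64(301)), (254, np.int64(250), np.int64(304)), (266, np.int64(248), np.int64(306)), (278, np.int64(245), np.int64(308)), (290, np.int64(243), np.int64(311)), (302, np.int64(241), np.int64(313)), (314, np.int64(240), np.int64(314)), (326, np.int64(241), np.int64(313)), (338, np.int64(243), np.int64(312)), (350, np.int64(243), np.int64(310))]
[ 62  93  89  92  91  93  91  93  93  91  91  93  90  83  84  83  85  86
  84  84  86  94 120 125 131 131 126 130 130 129 128 129 130 128 119]
top front edge row 303
shoulder front [0.0144 0.0016 0.054 ]
top front [ 0.0175  0.0013 -0.041 ]
top back [-0.0046  0.0013 -0.0409]
red 111 [259.1 103.5]
red 69 [165.3 277.4]
```

View pics/w8.png

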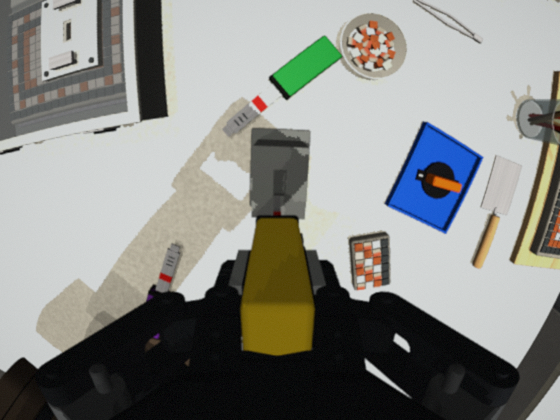

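The meter is lifted: handle at (277,285) in the jaws, about 3 mm back of centre along tool x. The open slot is at (67,28). I'll carry it over the port.

Call:
drive_tool(moves=[[[0,0,-0.07],[0.015,-0.015,0],0.0],[[0,0,0],[0.035,-0.038,0],0.0],[[0,0,0],[0.035,-0.038,0],0.0],[[0,0,0],[0.035,-0.038,0],0.0],[[0,0,0],[0.035,-0.038,0],0.0]])

```text
time: 15.0
eef_pos: [0.5416, 0.0779, 0.3195]
tcp_rot: [0.991, 0.137, -0.002, -0.0]
contact_force: [0.8, -0.4, -1.7]
opening: 0.271
finger_force: 69.1
```

Call:
drive_tool(moves=[[[0,0,0],[0.035,-0.038,0],0.0],[[0,0,0],[0.018,-0.021,0],0.0],[[0,0,0],[0,0,0],0.0],[[0,0,0],[0,0,0],0.0]])

```text
time: 15.5
eef_pos: [0.5762, 0.1469, 0.3204]
tcp_rot: [0.991, 0.137, -0.002, 0.0]
contact_force: [-0.2, -0.9, -1.0]
opening: 0.276
finger_force: 69.1
```

Run:
```python
from port import *
c=cam('wrist'); s=ctrl.get_state(); go([.5757,.1501,.29],.275)
th=.275; A=np.array([[np.cos(th),-np.sin(th)],[np.sin(th),np.cos(th)]]); S=np.array([.5728,.1493])
for q in [(.045,.034),(.045,-.034),(-.045,.034),(-.045,-.034)]:
    X=S+A@q; uv=proj(c,[*X,.12])
    try: P=screws(c,[uv])[0]; print(q,uv.round(),(A.T@(P-X)).round(4))
    except Exception as e: print(q,uv.round(),'no')
print('slot px',proj(c,[*S,.12]).round(1))
M=R.from_quat(s['tcp_rot']).as_matrix();p=s['eef_pos']
for d in(.09,.145): print('blade px',proj(c,p+M@[-.003+.01,0,d]).round(1))
# side-view: yellow handle axis and red band
v=cam('side'); b=[b for b in blobs(v,(24,150,60),(36,255,255),80)]
for k in b[:2]: print('side',k[0],k[1],k[2])
for z in(.04,-.054): print('pred',proj(v,p+M@[-.003,0,-z]).round(1))
for k in blobs(v,(0,150,60),(8,255,255),8)[:8]: print('red',k[0],k[1])
print('pred red',proj(v,p+M@[-.003,0,.084]).round(1))
```

```text
t 15.55 pos [0.5763 0.1466 0.321 ] yaw 0.274 tilt 0.0025 F [ 0.2 -0.6 -2. ] fing 69.1 open 0.0232 q [ 0.08  0.06  1.7  -0.    1.38  1.38]
  turn [-0.      0.0025 -0.001 ] shift now-axes [ 0.0004 -0.0035  0.031 ] new-axes [ 0.0003 -0.0035  0.031 ]
(0.045, 0.034) [239. 146.] [-0.0001 -0.0001]
(0.045, -0.034) [307. 146.] [-0.0003 -0.0002]
(-0.045, 0.034) [241. 230.] [-0.0004 -0.0001]
(-0.045, -0.034) [305. 230.] [-0.0004 -0.0003]
slot px [272.9 188.9]
blade px [276.  212.1]
blade px [276.2 193.2]
side 513 [251.4 195.3] ((248.1446533203125, 186.52536010742188), (51.9390983581543, 21.730350494384766), 85.91438293457031)
pred [246.4 162.7]
pred [250.2 211.3]
red 112 [134.3 183.8]
red 81 [196.9 216.3]
red 51 [251.6 226.8]
red 38 [422.5 287.3]
red 23 [281.9 132.6]
red 22 [300.2 248.5]
red 13 [289.7 143.8]
red 9 [290.1 133.9]
pred red [251.4 225.4]
```

Call:
drive_tool(moves=[[[0,0,0],[0.0003,-0.0035,0.01],0.0],[[0,0,0],[0,0,0.02],0.0],[[0,0,0],[0,0,0.015],0.0],[[0,0,0],[0,0,0],0.0],[[0,0,0],[0,0,0],0.0]])

```text
time: 16.23
eef_pos: [0.5765, 0.1509, 0.2775]
tcp_rot: [0.991, 0.137, 0.0, 0.0]
contact_force: [1.0, 0.5, -1.0]
opening: 0.271
finger_force: 69.2
```

Run:
```python
from h import *
go([.5757,.1501,.2045],.275)
c=cam('wrist'); s=ctrl.get_state();M=R.from_quat(s['tcp_rot']).as_matrix();p=s['eef_pos']
v=cam('side')
print([(k[0],k[1]) for k in blobs(v,(0,150,60),(8,255,255),8)[:8]],'pred',proj(v,p+M@[-.003,0,.0841]).round(1))
t=cam('top')
for k in blobs(t,(24,150,60),(36,255,255),50)[:2]: print('top',k[0],k[1],onz(t,*k[2][0],p[2]+.041).round(4))
print('axis',(p+M@[-.003,0,0]).round(4))
```

```text
t 16.23 pos [0.5765 0.1509 0.2775] yaw 0.275 tilt 0.0003 F [ 1.   0.5 -1. ] fing 69.2 open 0.0232 q [0.09 0.09 1.75 0.   1.3  1.38]
  turn [ 0.     -0.0003 -0.0001] shift now-axes [-0.001   0.0006  0.073 ] new-axes [-0.001   0.0006  0.073 ]
[(110, array([134.3, 183.9])), (82, array([196.9, 216.3])), (45, array([252.2, 247.7])), (37, array([422.5, 287.2])), (26, array([281.8, 132.3])), (22, array([300.2, 248.5])), (15, array([289.7, 143.9])), (10, array([290.1, 134.3]))] pred [251.9 246.3]
axis [0.5738 0.1501 0.278 ]
```

Call:
drive_tool(moves=[[[0,0,0],[-0.001,0.0006,0.006],0.0],[[0,0,0],[0,0,0.005],0.0],[[0,0,0],[0,0,0.005],0.0],[[0,0,0],[0,0,0.004],0.0],[[0,0,0],[0,0,0],0.0]])

```text
time: 17.0
eef_pos: [0.5753, 0.15, 0.2567]
tcp_rot: [0.991, 0.137, -0.001, -0.0]
contact_force: [-0.3, -0.3, -1.9]
opening: 0.27
finger_force: 69.2
```

Call:
drive_tool(moves=[[[0,0,0],[0,0,0.003],0.0],[[0,0,0],[0,0,0.003],0.0],[[0,0,0],[0,0,0.003],0.0],[[0,0,0],[0,0,0],0.0]])

```text
time: 17.5
eef_pos: [0.5753, 0.1501, 0.2479]
tcp_rot: [0.991, 0.137, -0.0, -0.0]
contact_force: [-0.9, 0.3, -0.2]
opening: 0.273
finger_force: 69.2
```

Call:
drive_tool(moves=[[[0,0,0],[0,0,0.004],0.0],[[0,0,0],[0,0,0.004],0.0],[[0,0,0],[0,0,0.004],0.0],[[0,0,0],[0,0,0.004],0.0],[[0,0,0],[0,0,0],0.0]])

```text
time: 18.12
eef_pos: [0.5752, 0.15, 0.2317]
tcp_rot: [0.991, 0.137, -0.001, -0.0]
contact_force: [1.2, 0.4, -0.8]
opening: 0.276
finger_force: 69.2
```

Call:
drive_tool(moves=[[[0,0,0],[0,0,0.006],0.0],[[0,0,0],[0,0,0.006],0.0],[[0,0,0],[0,0,0.006],0.0],[[0,0,0],[0,0,0.006],0.0],[[0,0,0],[0,0,0],0.0]])

```text
time: 18.75
eef_pos: [0.5751, 0.15, 0.2074]
tcp_rot: [0.991, 0.137, -0.001, -0.0]
contact_force: [0.0, 0.1, -1.7]
opening: 0.274
finger_force: 69.2
```

Run:
```python
from h import *
go([.5757,.1501,.2041],.275)
v=cam('side'); s=ctrl.get_state();M=R.from_quat(s['tcp_rot']).as_matrix();p=s['eef_pos']
print([(k[0],k[1]) for k in blobs(v,(0,150,60),(8,255,255),8)[:8]],'pred',proj(v,p+M@[-.003,0,.0841]).round(1))
```

```text
t 18.75 pos [0.5751 0.15   0.2074] yaw 0.275 tilt 0.0016 F [ 0.   0.1 -1.7] fing 69.2 open 0.0234 q [0.08 0.15 1.82 0.   1.18 1.38]
  turn [-0.0003  0.0016 -0.0002] shift now-axes [0.0006 0.0001 0.0033] new-axes [0.0006 0.0001 0.0033]
[(111, array([134.3, 183.8])), (81, array([196.9, 216.3])), (44, array([255.5, 277. ])), (37, array([422.5, 287.2])), (23, array([309.,  44.])), (22, array([300.2, 248.5])), (16, array([289.8, 143.3]))] pred [255.1 275.5]
```

Call:
drive_tool(moves=[[[0,0,0],[0,0,0.0025],0.0],[[0,0,0],[0,0,0],0.0],[[0,0,0],[0,0,0],0.0],[[0,0,0],[0,0,0],0.0],[[0,0,0],[0,0,0],0.0]])

```text
time: 19.42
eef_pos: [0.5755, 0.1501, 0.2059]
tcp_rot: [0.991, 0.137, 0.0, 0.0]
contact_force: [0.1, 0.1, -1.7]
opening: 0.27
finger_force: 69.2
```

Run:
```python
from h import *
go([.5757,.1501,.2041],.275)
c=cam('top')
for b in blobs(c,(5,150,60),(20,255,255),20)[:8]:
    X=onz(c,*b[1],.04)
    if np.hypot(*(X[:2]-[.471,-.358]))<.08: print('plug',b[0],X.round(3))
print(ctrl.sign_off())
```

```text
t 19.43 pos [0.5755 0.1501 0.2059] yaw 0.275 tilt 0.0002 F [ 0.1  0.1 -1.7] fing 69.2 open 0.0231 q [0.08 0.15 1.82 0.   1.17 1.38]
  turn [ 0.     -0.0002 -0.0002] shift now-axes [0.0002 0.     0.0018] new-axes [0.0002 0.     0.0018]
plug 118 [ 0.472 -0.36   0.04 ]
the job is handed in; nothing more can be done
None
```

The job is handed in at 19.4 s with no verdict shown: the plug lies let go in the tray about 2 mm from its centre, and the meter is held in the slot with the band about 2 mm above the mouth by the arm's reading and no side force felt. I viewed 11 pictures, one over the limit of 10.

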